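Take the tool caddy down from its keyhole studs

ROBOT

A 6-joint arm with a two-finger parallel gripper is mounted at the origin on the work surface. World frame = base frame: x ahead of the robot, y to its left, z up, the work surface at z = 0. Lengths are in m, angles in rad, forces in N, time in s.
With the tool pointing down it reaches from about 0.375 to 0.9 m from the base axis. Payload 3.1 kg.
Tool frame: the origin (TCP) lies on the centre line of the jaws, within the pads' length; the fingertips stand 19 mm ahead of it and the grasp point (between the pads) is the TCP; z points along the fingers, y is the direction in which the jaws open and shut (so a half turn about z gives the same grasp; the last joint's range is limited). The gripper opens to 85 mm and grips with 20 to 120 N. Pads are 22 mm wide; open, the fingers measure 114 mm over their backs; the gripper's body (76 mm by 85 mm) begins 54 mm behind the grasp point. The pads swing forward as they close: fully open they stand 13 mm farther back than shut.
Start: joints at [-1.371, 0.527, 1.433, -0, 1.181, -0.178], TCP at [0.231, -0.581, 0.25] pointing down, gripper open.
Joint ranges: [-3.08, 3.08], [-0.75, 2.2], [0.22, 2.44], [-1.43, 4.57], [0, 2.65], [-2.85, 2.85]. Speed limits (rad/s): [2.79, 2.79, 3.14, 3.14, 3.14, 3.14].

INTERFACE

Orientations are given as a unit quaternion [x, y, z, w].
In Python, from station import manip, imaging, workorder gives the robot as it stands.
- The arm moves only by the shell command python3 -m creep 'ROWS' [FORCE]. ROWS is a JSON object of lists of equal length, an entry for each row: "claw": the finger opening in cm, from 0 to 8.54; "dp": the shift along the tool's x, y, z in cm, a list of three; "roll": the turn about the tool's z in rad. In form: {"claw": [claw, ...], "dp": [[dx, dy, dz], ...], "roll": [roll, ...]}. A call has 1 to 12 rows; each row is the pose to reach, as a shift and turn from the pose commanded when the call began, along the tool's axes at that moment; what a row does not reach only later rows make up. A row lasts 1/10 s, in which the tool goes at most 50 mm and 8.59 degrees, less where a joint would pass 70% of its speed; a pose out of reach is approached as far as the arm can. A call with a gripper value outside its range is refused whole. The fingers move at their own pace and stop on an object; FORCE is the grip in N (left out, the last holds). Time passes only in rows, so rows that repeat a pose let the fingers close. It gives the time, the measured TCP pose, the force and the opening at its end, in the units of the state.
- manip.sense(): the state, without advancing time (a new reading comes with each control period).
- imaging.snapshot(name): name is "scene" or "side" or "wrist"; returns a dict with "image" (400x640x3 uint8, red, green, blue), "z_map" (400x640 float32, m along the optical axis (not along the pixel's ray), 0 where there is no reading), "vfov" (degrees; the focal length in pixels is half the picture's height over the tangent of half this angle, whatever the lens; pixels are square), "cx", "cy" (the principal point, pixels), "dist" ([k1, k2, p1, p2, k3] as OpenCV has them; the pictures are not rectified), "R" (3x3) and "t" (3): a world point X has camera coordinates R X + t. Camera axes: x right, y down, z forward; pixel columns grow to the right and rows downward; lengths in m; the calibration is good to about 2 mm. A picture is of the moment at which its call begins.
- workorder.sign_off(): hands the job in, once; it reports no verdict.
The state is a dict: "t": time; "q": joint angles; "qd": joint speeds; "tau": joint torques, N m; "tcp_pos": TCP position; "tool_rot": TCP orientation; "force": force on the tool from outside, world axes, zero at the start; "ft_torque": the same for the moment, N m; "finger_gap": opening from 0.0 (shut) to 1.0 (fully open).
Only numpy, scipy, OpenCV 4.12 (cv2) and the standard library are available. Lean on these libraries where they do the work, as an engineer would, in place of code of your own. Each camera call takes 0.05 s, during which the arm holds its last target.

TASK

Take the empty steel tool caddy down from the bench rack: slide it to the left along the rack until it drops onto the wide ends of its keyholes and hangs there by itself, untouched. Then lift it off the studs and set it down gently, upright, in the middle of the ware board; leave the tool strip hanging in its place and do not disturb the other things on the bench.

Things in the scene. Friction and masses are not known exactly. Their poses are not given: they have to be found in the camera images.
- rack: Fixed blue steel bench rack: open frame 510 mm wide, 176 mm high, uprights with feet behind and two level bars. Origin on the table under the middle of the bars' front face; x backwards (things come off towards -x), y along the bars to the left, z up. Two pairs of studs on the upper bar, 80 mm apart in a pair. A rubber buffer on the lower bar keeps hung plates 3 mm off the bars.
- left_place (a point): Middle of the left pair of studs, on the front face of the upper bar: rack x 0, y +120, z 155 mm; studs 40 mm either side of it. Each stud points to rack -x: shank 10 mm diameter, 8.5 mm long, then a head 20 mm in diameter, 4 mm thick. Axes as the rack's.
- right_place (a point): Middle of the right pair of studs: rack x 0, y -120, z 155 mm. Same studs as the left place. The caddy hangs at one place and the tool strip at the other, either way round.
- caddy: Loose, empty sheet-steel caddy, 0.34 to 0.61 kg, 166 mm long (y), 95 mm deep (x), walls 66 mm high, axes along the rack's. Origin: centre of the underside. Back plate x 42.5 to 47.5 mm, 122 mm high. At the start its origin is 58.5 mm above the table and 11 to 16 mm right of its place's middle. Slid left 12 to 20 mm it drops 8.5 mm, to 50 mm, and hangs there, then with about 10 mm play to each side.
- keyhole_right (a point): Centre of the wide end of the caddy's right keyhole, on the plate's front face (caddy y -56, z 95 mm): an eight-sided hole 30 mm across. A level slot 13 mm wide runs from it to the left; a stud at its narrow end is centred 32 mm left of the hole's centre. Friction resists the sliding with 3 to 9 N.
- keyhole_left (a point): The same for the caddy's left keyhole (caddy y +24, z 95 mm). Studs in the wide ends: the caddy hangs with its holes' upper edges on the shanks, hole centres 10 mm below the studs. To come off, raise it about 10 mm (6 to 13) and pull it straight out (rack -x) by more than 15 mm.
- caddy_handle (a point): Centre of the caddy's wooden handle, caddy x 0, y 0, z 150 mm: a bar along y, 158 mm long, 18 mm thick (x), 20 mm high (z). It stands higher than the rack; the rack's front is about 50 mm behind it.
- caddy_end (a point): Point on the outer face of the caddy's right-hand gable (caddy x 0, y -83, z 105 mm), a good spot to push it left. A gable, 40 mm wide (x), 4 mm thick, stands at the middle of each end and reaches 170 mm above the underside. At least 65 mm is free to the right of it.
- tool_strip: Steel plate 166 mm long and 122 mm high with a light wooden strip (50 mm deep over all) holding a row of modelling tools, about 125 mm high; loose, hung in the same way at the other place. To be left hanging. Origin level with its underside, in the middle of its length and 47.5 mm in front of the plate's rear face; axes along the rack's.
- board: Fixed dark wooden ware board, empty, 200 mm (its x) by 240 mm (its y), lying on the table to the left of the rack, its top 30 mm above the table. Origin on the table under its centre, z up.
- slip_jar: Lidded jar, 80 mm diameter, 100 mm high, standing in front of the rack; bystander. Origin at the centre of its underside.
- water_bowl: White bowl, 120 mm diameter, 55 mm high, behind the ware board; bystander. Origin at the centre of its underside.
- mug: Brown mug, 80 mm diameter, 90 mm high, standing behind the rack's left half, between its feet; bystander. Origin at the centre of its underside.
- rolling_pin: Wooden rolling pin, 260 mm long along its x, 48 mm diameter, lying in front of the rack; bystander. Origin under its middle.
- brush: Flat brush 180 mm long, lying in front of the rack on the right; bystander.
- wood_rib: Flat wooden rib, 110 x 55 x 8 mm, lying to the left of the ware board; bystander.
- glaze_pot: Can, 90 mm diameter, 120 mm high, standing behind the rack's right half, between its feet; bystander. Origin at the centre of its underside.
There are look-alikes about, which are no part of the job. Leave any purple look-alike of the caddy alone.

How it is judged:
By the outcome, as a careful person would: the job done as asked, in the order asked, and still so for the second after the job is handed in, with the robot touching nothing.
It also fails if it takes over 64 s, if anything falls off the work surface, if the arm or the gripper's body presses on something with over 40 N, if the wrist force passes 120 N, or if a joint passes its speed limit or range.

## Working session

There is one attempt and no reset: what is moved stays moved. The work goes in short steps, Python scripts to look and compute and a shell command to move; the robot and the scene stay as the last step left them, time stands still between calls to the robot, and variables do not carry over. Pictures are saved under pics/ and viewed, and the job is handed in when it is done.

```bash
mkdir -p pics; ls; python3 - <<'E'
from station import manip, imaging, workorder
import cv2,numpy as np
s=manip.sense();print(s)
for n in ["scene","side","wrist"]:
    d=imaging.snapshot(n);cv2.imwrite(f"pics/{n}0.png",d["image"][:,:,::-1]);np.savez(f"pics/{n}0.npz",**d)
    print(n,d["vfov"],d["cx"],d["cy"],d["dist"],d["R"],d["t"])
E
```

```text
pics
{'t': 0.0, 'q': array([-1.37049937e+00,  5.28486531e-01,  1.43387664e+00,  1.43035200e-05,
        1.18137312e+00, -1.78509505e-01]), 'qd': array([ 0.00163421,  0.00055648,  0.00068929,  0.00065102, -0.0010831 ,
       -0.00093322]), 'tau': array([ 5.34451756e-04, -4.42353487e+01, -1.78022182e+01, -6.75442652e-05,
        8.35040380e-03,  1.17268648e-07]), 'tcp_pos': array([ 0.23102537, -0.58002978,  0.24932921]), 'tool_rot': array([ 9.82116714e-01,  1.88270050e-01, -5.06289543e-06, -1.07182854e-03]), 'force': array([-0.47656453,  0.20813995, -0.7875725 ]), 'ft_torque': array([ 0.03472622, -0.02284681, -0.03570226]), 'finger_gap': 1.001964995046554}
scene 54.25464324668764 314.74135917739517 196.0151376340207 [-0.07486371  0.          0.          0.          0.        ] [[-5.89708636e-01  8.07615966e-01  4.18351656e-04]
 [ 6.62771277e-01  4.84241169e-01 -5.71178365e-01]
 [-4.61495350e-01 -3.36551543e-01 -8.20825865e-01]] [ 0.21058241 -0.25137853  1.62285065]
side 56.69556002720901 325.99672395713134 194.50673010141352 [-0.04226579  0.          0.          0.          0.        ] [[ 0.86229977  0.50591835  0.02203918]
 [ 0.32176466 -0.51377831 -0.79529828]
 [-0.39103274  0.69287696 -0.60581756]] [-0.42264634  0.02052756  1.46599975]
wrist 70.43080743440225 321.7008360100045 204.19670613250423 [-0.03975666  0.          0.          0.          0.        ] [[ 3.69780209e-01 -9.29119072e-01 -5.88934799e-04]
 [-8.85356072e-01 -3.52555071e-01  3.03066904e-01]
 [-2.81792872e-01 -1.11546726e-01 -9.52969100e-01]] [-0.6236904  -0.03890484  0.37972671]
```

View pics/scene0.png

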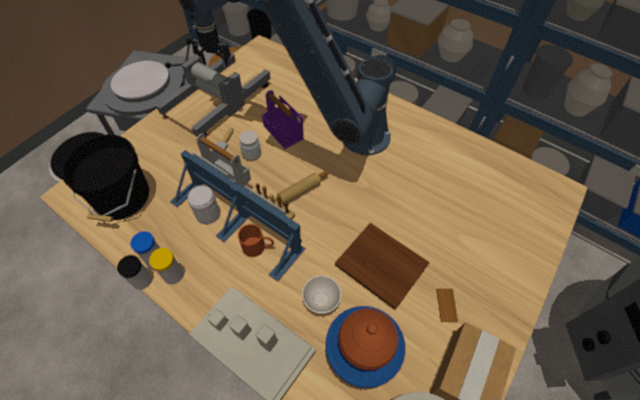

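View pics/side0.png

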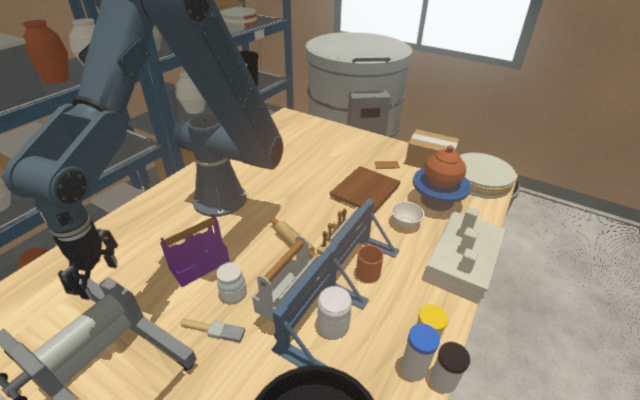

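View pics/wrist0.png

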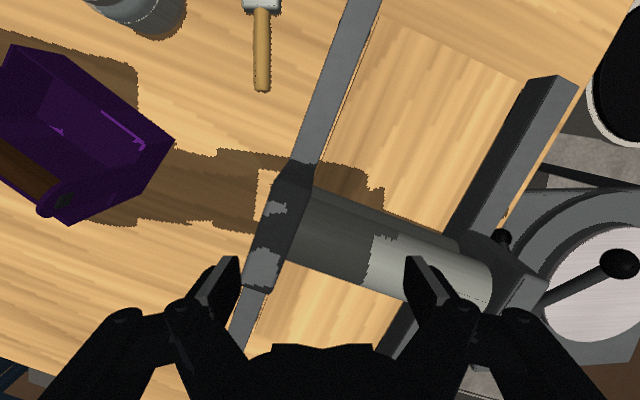

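```bash
cat > h.py <<'E'
import cv2,numpy as np
def K(d):
    f=200/np.tan(np.radians(d["vfov"])/2)
    return np.array([[f,0,d["cx"]],[0,f,d["cy"]],[0,0,1.]])
def rays(d,uv):
    n=cv2.undistortPoints(np.asarray(uv,float).reshape(-1,1,2),K(d),np.asarray(d["dist"],float)).reshape(-1,2)
    return np.c_[n,np.ones(len(n))]
def cloud(d):
    v,u=np.mgrid[0:400,0:640]
    r=rays(d,np.c_[u.ravel(),v.ravel()]); z=np.asarray(d["z_map"]).ravel()
    P=((r*z[:,None])-d["t"])@d["R"]
    P[z<=0]=np.nan
    return P.reshape(400,640,3)
def onplane(d,uv,z):
    r=rays(d,uv)@d["R"]; c=-np.asarray(d["R"]).T@d["t"]
    return c+r*((z-c[2])/r[:,2])[:,None]
def proj(d,X):
    return cv2.projectPoints(np.asarray(X,float).reshape(-1,1,3),cv2.Rodrigues(np.asarray(d["R"]))[0],np.asarray(d["t"],float),K(d),np.asarray(d["dist"],float))[0].reshape(-1,2)
def crop(d,x0,y0,x1,y1,s,name):
    cv2.imwrite(name,cv2.resize(np.ascontiguousarray(d["image"][y0:y1,x0:x1,::-1]),None,fx=s,fy=s,interpolation=cv2.INTER_CUBIC))
E
python3 - <<'E'
from h import *
for n,box in (("scene",(150,110,340,290)),("side",(230,180,420,380))):
    d=np.load(f"pics/{n}0.npz");P=cloud(d);x0,y0,x1,y1=box
    crop(d,*box,4 if n=="scene" else 3,f"pics/{n}_crop0.png")
    hsv=cv2.cvtColor(d["image"],cv2.COLOR_RGB2HSV)
    sub=np.zeros((400,640),bool);sub[y0:y1,x0:x1]=1
    blue=sub&(hsv[...,0]>95)&(hsv[...,0]<125)&(hsv[...,1]>90)
    for zl in ((.166,.185),(.17,.18)):
        Q=P[blue&(P[...,2]>zl[0])&(P[...,2]<zl[1])]
        l=cv2.fitLine(Q[:,:2].astype(np.float32),cv2.DIST_HUBER,0,.01,.01).ravel()
        t=(Q[:,:2]-l[2:])@l[:2];e=np.percentile(t,[0.5,99.5]);print(n,len(Q),"dir",l[:2],np.degrees(np.arctan2(l[1],l[0])),"ends",l[2:]+l[:2]*e[0],l[2:]+l[:2]*e[1])
        nn=(Q[:,:2]-l[2:])@np.array([-l[1],l[0]]);print(np.percentile(nn,[2,10,50,90,98]),np.median(Q[:,2]))
    br=sub&(hsv[...,0]<20)&(hsv[...,1]>90)&(P[...,2]>.205)&(P[...,2]<.23)
    Q=P[br];v,u=np.nonzero(br);print("handle",len(Q),u.min(),u.max(),v.min(),v.max())
    l=cv2.fitLine(Q[:,:2].astype(np.float32),cv2.DIST_HUBER,0,.01,.01).ravel();t=(Q[:,:2]-l[2:])@l[:2];e=np.percentile(t,[0.5,99.5])
    print(l[:2],l[2:]+l[:2]*e[0],l[2:]+l[:2]*e[1],np.percentile(Q[:,2],[5,50,95]))
E
```

```text
scene 741 dir [0.00909466 0.99995863] 89.478905 ends [ 0.58988838 -0.39162345] [0.59441838 0.10645083]
[-0.00968273 -0.00716887 -0.00016701  0.00838922  0.01052453] 0.17379904743942845
scene 665 dir [0.00763726 0.99997085] 89.56241 ends [ 0.589655  -0.3922682] [0.59346531 0.10662731]
[-0.01002945 -0.00736322 -0.00022648  0.00787502  0.00989175] 0.1740988921003823
handle 230 196 339 136 159
[ 0.06480116 -0.9978982 ] [0.50766364 0.04471194] [ 0.53411502 -0.36262324] [0.20780859 0.21584135 0.22018689]Traceback (most recent call last):
  File "<stdin>", line 10, in <module>
cv2.error: OpenCV(4.12.0) /io/opencv/modules/imgproc/src/linefit.cpp:50: error: (-215:Assertion failed) count > 0 in function 'fitLine2D_wods'
```

View pics/scene_crop0.png

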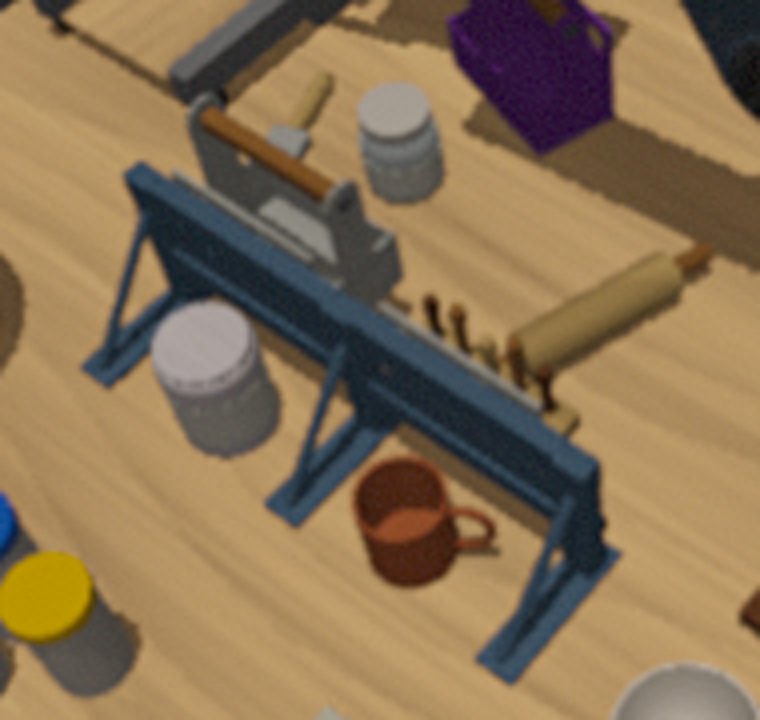

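View pics/side_crop0.png

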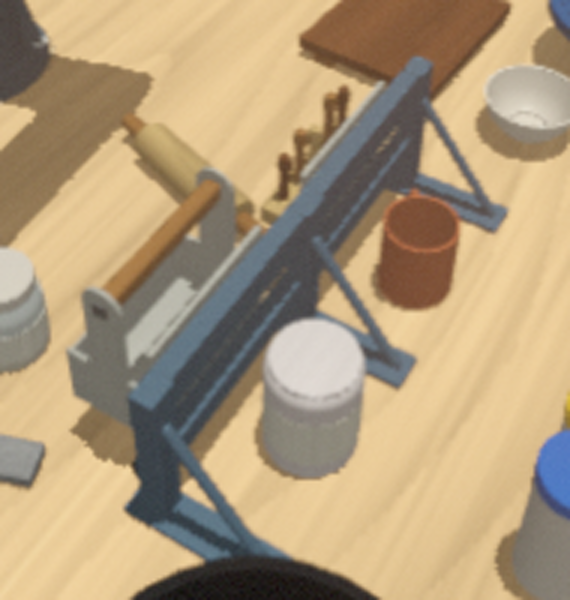

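```bash
python3 - <<'E'
from h import *
d=np.load("pics/side0.npz");P=cloud(d);print(np.mean(~np.isnan(P[...,0])))
for uv in [(330,255),(345,240),(300,300),(280,266),(365,190),(270,290),(200,250)]:
    print(uv,P[uv[1],uv[0]],cv2.cvtColor(d["image"],cv2.COLOR_RGB2HSV)[uv[1],uv[0]])
E
```

```text
0.9961171875
(330, 255) [ 0.59494743 -0.16389736  0.16260289] [158  13  81]
(345, 240) [ 0.59653239 -0.07742499  0.14903728] [ 0 21 86]
(300, 300) [ 0.59705825 -0.31744994  0.13904556] [ 0  4 71]
(280, 266) [ 0.53148668 -0.30510481  0.21522444] [ 15 139 147]
(365, 190) [0.48017118 0.3239811  0.03345469] [ 13 144 129]
(270, 290) [ 0.54287535 -0.36357508  0.19251895] [ 20  34 113]
(200, 250) [ 0.15396544 -0.25184628  0.01994686] [148 106  87]
```

```bash
python3 - <<'E'
from h import *
for n,box,hb in (("scene",(150,110,340,290),(195,132,240,163)),("side",(230,180,420,380),(258,235,308,285))):
    d=np.load(f"pics/{n}0.npz");P=cloud(d);x0,y0,x1,y1=hb
    hsv=cv2.cvtColor(d["image"],cv2.COLOR_RGB2HSV)
    m=np.zeros((400,640),bool);m[y0:y1,x0:x1]=1
    m&=(hsv[...,0]<18)&(hsv[...,1]>110)&(P[...,2]>.195)
    Q=P[m];v,u=np.nonzero(m)
    print(n,"handle",len(Q),u.min(),u.max(),v.min(),v.max())
    for sel in (Q,Q[Q[:,2]>.213]):
        l=cv2.fitLine(sel[:,:2].astype(np.float32),cv2.DIST_HUBER,0,.01,.01).ravel();t=(sel[:,:2]-l[2:])@l[:2];e=np.percentile(t,[0.5,99.5])
        nn=(sel[:,:2]-l[2:])@np.array([-l[1],l[0]])
        print(len(sel),l[:2],l[2:]+l[:2]*e[0],l[2:]+l[:2]*e[1],np.percentile(sel[:,2],[5,50,95]),np.percentile(nn,[2,50,98]))
    # gables+handle top: all points above .2 in wide caddy region
    g=(P[...,2]>.195)&(P[...,2]<.25)&(P[...,0]>.48)&(P[...,0]<.58)&(P[...,1]>-.42)&(P[...,1]<-.1)
    Q=P[g];print("gable+handle y range",np.percentile(Q[:,1],[0.3,1,99,99.7]),"x",np.percentile(Q[:,0],[1,50,99]),"zmax",np.percentile(Q[:,2],[99]))
    # rack top
    x0,y0,x1,y1=box
    g=np.zeros((400,640),bool);g[y0:y1,x0:x1]=1
    g&=(P[...,2]>.169)&(P[...,2]<.182)&(P[...,0]>.56)&(P[...,0]<.64)
    Q=P[g];
    A=np.polyfit(Q[:,1],Q[:,0],1);print("rack slope",A,"y",np.percentile(Q[:,1],[.3,1,50,99,99.7]),"resid",np.percentile(Q[:,0]-np.polyval(A,Q[:,1]),[2,10,50,90,98]))
    # board
    g=(P[...,2]>.022)&(P[...,2]<.038)&(P[...,1]>.1)&(P[...,1]<.55)&(P[...,0]>.25)&(P[...,0]<.65)&(hsv[...,2]<150)
    c,_=cv2.findContours(g.astype(np.uint8),0,2);c=max(c,key=cv2.contourArea)
    W=onplane(d,c.reshape(-1,2),.03)[:,:2].astype(np.float32);print("board",cv2.minAreaRect(W*1000),cv2.contourArea(c))
E
```

```text
scene handle 219 200 233 137 159
219 [0.00686779 0.9999764 ] [ 0.52996035 -0.35771948] [ 0.53095868 -0.21235906] [0.20698792 0.2157882  0.21989596] [-0.0058899   0.00034554  0.0119325 ]
172 [0.00759912 0.99997115] [ 0.52718686 -0.35844245] [ 0.52829789 -0.21224188] [0.21355175 0.2165778  0.22003828] [-8.17922148e-03  2.52265813e-05  9.17952313e-03]
gable+handle y range [-0.36684994 -0.36437382 -0.19370619 -0.19308706] x [0.50843586 0.5307888  0.54582977] zmax [0.22618108]
rack slope [0.01182825 0.58864612] y [-0.39792758 -0.39398325 -0.12016282  0.1035487   0.10733755] resid [-0.01565452 -0.01227989  0.00060766  0.01122312  0.01372788]
board ((472.802978515625, 352.8885498046875), (239.6777801513672, 202.53211975097656), 86.1934585571289) 4059.5
side handle 386 265 302 240 280
386 [ 0.00746143 -0.99997216] [ 0.5288619  -0.20662708] [ 0.52993925 -0.35101131] [0.20910664 0.217139   0.21966567] [-0.01135487  0.0004523   0.00647796]
326 [ 0.0014431 -0.999999 ] [ 0.52763488 -0.20610477] [ 0.5278442  -0.35115501] [0.2143492  0.21759145 0.21970642] [-0.00961211  0.00033655  0.00765328]
gable+handle y range [-0.36768843 -0.36715084 -0.19871141 -0.19783883] x [0.50817821 0.531039   0.54520324] zmax [0.22774638]
rack slope [0.0016948  0.58520314] y [-0.40106831 -0.40043513 -0.22000301  0.09625189  0.10248168] resid [-0.01589831 -0.01246686  0.00044295  0.01164843  0.01449458]
board ((472.43023681640625, 344.8096008300781), (247.6950225830078, 199.38551330566406), 86.27197265625) 1542.0
```

Candidates: the steel caddy with wooden handle hung on the rack at scene (222,150) / side (285,265), and the purple caddy on the table at scene (283,122) / side (195,250). The hung one is bare steel with a wooden handle, and the crops confirm it. It's at the right place, with the tool strip at the left.

Next I check heights along the approach and transfer corridors.

```bash
python3 - <<'E'
from h import *
C=[]
for n in("scene","side"):
    d=np.load(f"pics/{n}0.npz");C.append(cloud(d).reshape(-1,3))
Q=np.vstack(C);Q=Q[~np.isnan(Q[:,0])]
print("height map cm; rows x .2..0.7, cols y -.65..0.5")
ys=np.arange(-.65,.55,.05);print("      ",*["%4d"%round(y*100) for y in ys])
for x in np.arange(.2,.75,.05):
    print("%.2f"%x,*["%4.0f"%(100*np.percentile(q,98)) if len(q:=Q[(abs(Q[:,0]-x)<.025)&(abs(Q[:,1]-y)<.025),2]) else "   ." for y in ys])
s=Q[(Q[:,0]>.5)&(Q[:,0]<.6)&(Q[:,1]>-.13)&(Q[:,1]<.1)];print("strip top",np.percentile(s[:,2],[95,99.5]))
E
```

```text
height map cm; rows x .2..0.7, cols y -.65..0.5
        -65  -60  -55  -50  -45  -40  -35  -30  -25  -20  -15  -10   -5    0    5   10   15   20   25   30   35   40   45   50   55
0.20   54   57   59   61   66   71   77   78   16   55   53   63   57   50   44   36    0    0    1    0    1    1    0    1    1
0.25   35   56   58   61   64   69   74   78   72   63   54   66   61   52   42   34    0    1    0    1    1    1    0    0    0
0.30    4   57   58   59    2    0   10   79   77   77   73   66   58   48    0    0    0    0    0    0    1    1    1    0    0
0.35    4    4    8    0    2    0   10   79   78    0    0    0    5    5    0    0    0    1    3    3    3    3    1    0    0
0.40    4    4    7    0    2    2   10   10    0    0    0    4    5    3    0    0    1    1    3    4    3    4    3    3    1
0.45    0    0    7    0    2    2    0    0    0    0    0    5    5    0    0    0    1    0    3    3    3    3    3    1    1
0.50    0    0    0    0    1    0   22   22   22   22    .    4   11    0    0    1    1    1    3    4    3    3    3    0    1
0.55    1    1    0    0    0    1   22   22   22   23   17   18   18   19   18    1    1    1    3    3    3    3    3    0    0
0.60    1    0    0    0    0   18   18   18   18   18   18   18   18   18   18   18    0    1    6    1    0    0    3    0    0
0.65    0    1    0    0    0   10    1   12   12   12   10    8    9    9    6   11    1    6    6    6   10   17   19   10   10
0.70   21   21   21   21    1    4    1   12   12   12    4    1    9    9    1    5    0    6    4    6   10   22   23   22   10
strip top [0.17808881 0.18253085]
```

```bash
python3 -m creep '{"claw":[8.5,8.5,6,4,2,0,0,0,0,0],"dp":[[0,0,-1],[0,0,-3],[0,0,-5],[0,0,-5],[0,0,-5],[0,0,-5],[0,0,-5],[0,0,-5],[0,0,-5],[0,0,-5]],"roll":[-0.14,-0.28,-0.42,-0.56,-0.7,-0.84,-0.98,-1.12,-1.19,-1.19]}' 30
```

```text
t: 1.15
tcp_pos: [0.2311, -0.5804, 0.2999]
tool_rot: [0.708, 0.706, 0.0, -0.0]
force: [0.4, -0.0, 0.2]
finger_gap: -0.001
```

```bash
python3 -m creep '{"claw":[0,0,0,0,0,0,0,0,0,0,0,0],"dp":[[1,2,0],[2.5,5,0],[4,8,0],[5.5,11,0],[7,14,0],[8.5,17,0],[10,20,0],[11.5,23,0],[13,26,0],[14.5,29,0],[15,29.9,0],[15,29.9,0]],"roll":[0,0,0,0,0,0,0,0,0,0,0,0]}'
python3 - <<'E'
from h import *
from station import imaging
for n in("wrist","scene"):
    d=imaging.snapshot(n);np.savez(f"pics/{n}1.npz",**d)
    cv2.imwrite(f"pics/{n}1.png",d["image"][:,:,::-1])
E
```

```text
t: 2.35
tcp_pos: [0.5314, -0.4302, 0.2998]
tool_rot: [0.707, 0.707, -0.0, -0.0]
force: [0.0, 0.0, 0.2]
finger_gap: -0.001
```

View pics/wrist1.png

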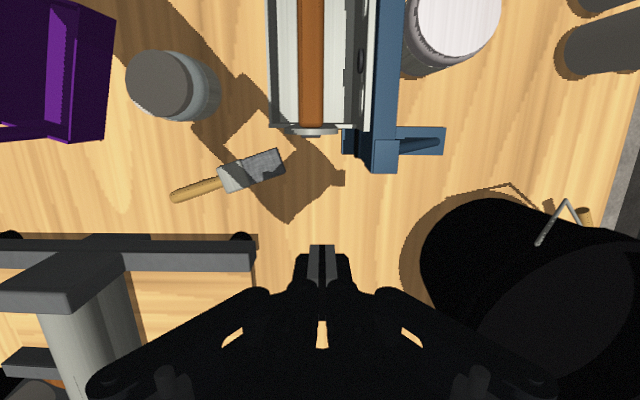

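The wrist picture shows the handle at columns 297–326, the right gable edge near (313,130) and the rack end at (380,150). The closed fingers sit in line with the handle.

```bash
python3 - <<'E'
from h import *
d=np.load("pics/wrist1.npz");P=cloud(d);hsv=cv2.cvtColor(d["image"],cv2.COLOR_RGB2HSV)
m=np.zeros((400,640),bool);m[0:130,270:350]=1
h=m&(hsv[...,0]<18)&(hsv[...,1]>110)&(P[...,2]>.205)
for v in (5,40,80,115):
    u=np.nonzero(h[v])[0];print(v,u.min(),u.max(),onplane(d,[(u.min()-.5,v),(u.max()+.5,v)],.2185)[:,:2].ravel(),P[v,int(u.mean())])
g=(P[...,2]>.19)&(P[...,2]<.25)&(P[...,0]>.48)&(P[...,0]<.57)&(P[...,1]>-.39)
Q=P[g];print("gable y min",np.percentile(Q[:,1],[.3,1,5]),Q[:,2].max());q=Q[Q[:,1]<-.358];print("gable x",np.percentile(q[:,0],[1,50,99]))
g=(P[...,2]>.168)&(P[...,2]<.182)&(P[...,0]>.57)&(P[...,0]<.63)
Q=P[g];print("rack x",np.percentile(Q[:,0],[1,99]),"ymin",Q[:,1].min())
E
```

```text
5 297 323 [ 0.51558553 -0.28525814  0.53263814 -0.28530507] [ 0.52412009 -0.28534808  0.21867169]
40 298 323 [ 0.51578351 -0.30542901  0.53266207 -0.30546673] [ 0.52389415 -0.30541994  0.21834232]
80 298 322 [ 0.51523181 -0.32976476  0.53202164 -0.32979533] [ 0.52367567 -0.32991677  0.21971377]
115 299 322 [ 0.51538874 -0.35239649  0.53203039 -0.35241888] [ 0.52331712 -0.35241474  0.2173152 ]
gable y min [-0.36760414 -0.36628903 -0.36335567] 0.23009630914559817
gable x [0.50435119 0.52366973 0.5430154 ]
rack x [0.57032001 0.59739588] ymin -0.40206558512336404
```

```bash
python3 -m creep '{"claw":[0,0,0,0,0,0,0,0,0,0,0,0],"dp":[[0,-0.6,1],[0,-0.6,4],[0,-0.6,7],[0,-0.6,10],[0,-0.6,11],[1,-0.6,11],[2.5,-0.6,11],[3.5,-0.6,11],[4,-0.6,11],[4.5,-0.6,11],[4.8,-0.6,11],[4.8,-0.6,11]],"roll":[0,0,0,0,0,0,0,0,0,0,0,0]}'
```

```text
t: 3.65
tcp_pos: [0.5247, -0.3829, 0.1907]
tool_rot: [0.708, 0.707, -0.0, 0.0]
force: [-0.5, 0.1, -0.7]
finger_gap: 0.004
```

```bash
python3 -m creep '{"claw":[0,0,0,0],"dp":[[0.3,0,0],[0.6,0,0],[0.9,0,0],[0.9,0,0]],"roll":[0,0,0,0]}'
```

```text
t: 4.05
tcp_pos: [0.5245, -0.3747, 0.1904]
tool_rot: [0.708, 0.706, -0.0, 0.0]
force: [-1.0, -2.0, 0.5]
finger_gap: 0.0
```

```bash
python3 -m creep '{"claw":[0,0,0,0,0,0],"dp":[[0.2,0,0],[0.4,0,0],[0.6,0,0],[0.8,0,0],[1.0,0,0],[1.0,0,0]],"roll":[0,0,0,0,0,0]}';python3 - <<'E'
from h import *
from station import imaging
d=imaging.snapshot("side");np.savez("pics/side2.npz",**d);crop(d,230,180,380,360,4,"pics/side2.png")
E
```

```text
t: 4.65
tcp_pos: [0.5246, -0.3637, 0.1903]
tool_rot: [0.708, 0.706, 0.0, -0.0]
force: [0.1, -2.0, 0.5]
finger_gap: 0.001
```

View pics/side2.png

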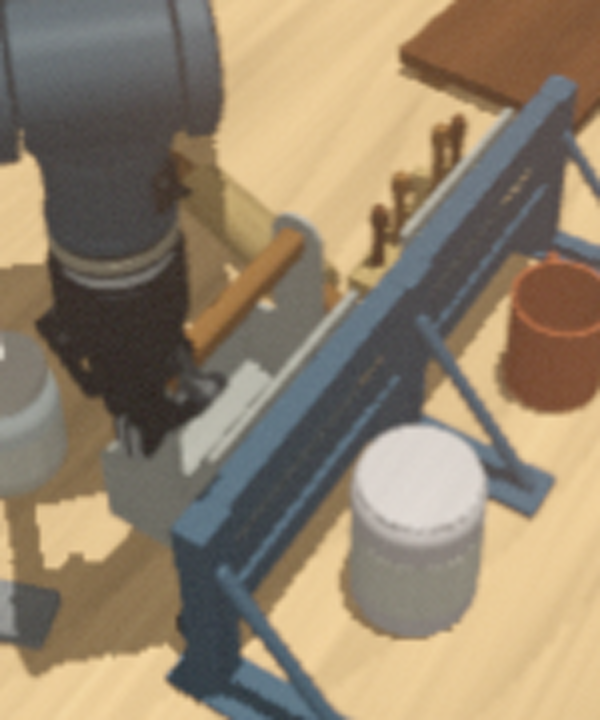

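The fingers are against the gable, around (160,420) in the crop, and the caddy slides. I push on in small steps and watch its height with the wrist depth.

```bash
cat > hz.py <<'E'
from h import *
from station import imaging,manip
import sys
d=imaging.snapshot(sys.argv[1]);np.savez(f"pics/{sys.argv[2]}.npz",**d);P=cloud(d);hsv=cv2.cvtColor(d["image"],cv2.COLOR_RGB2HSV)
cv2.imwrite(f"pics/{sys.argv[2]}.png",d["image"][:,:,::-1])
m=(hsv[...,0]<18)&(hsv[...,1]>110)&(P[...,2]>.19)&(P[...,2]<.24)&(P[...,0]>.48)&(P[...,0]<.57)&(P[...,1]>-.4)&(P[...,1]<-.14)
Q=P[m];print(len(Q),"handle x,y,z",np.percentile(Q[:,0],[3,97]),np.percentile(Q[:,1],[.5,99.5]),"ztop",np.percentile(Q[:,2],[50,75,90]))
for a in(-.32,-.28,-.24):
    q=Q[abs(Q[:,1]-a)<.02]
    if len(q)>5: print(a,np.percentile(q[:,2],[50,75,90]))
E
python3 hz.py side s3
python3 -m creep '{"claw":[0,0,0,0,0],"dp":[[0.15,0,0],[0.3,0,0],[0.45,0,0],[0.6,0,0],[0.6,0,0]],"roll":[0,0,0,0,0]}'; python3 hz.py side s4
```

```text
294 handle x,y,z [0.51924139 0.53579907] [-0.33789882 -0.19294222] ztop [0.21742047 0.21865255 0.21958866]
-0.32 [0.21711855 0.21820025 0.21897097]
-0.28 [0.21753488 0.21841792 0.21931694]
-0.24 [0.21720922 0.21861876 0.2195918 ]
t: 5.25
tcp_pos: [0.5244, -0.3567, 0.1899]
tool_rot: [0.708, 0.706, 0.001, -0.001]
force: [0.1, 0.0, -0.2]
finger_gap: 0.001
289 handle x,y,z [0.51879618 0.53606138] [-0.32975173 -0.18553244] ztop [0.21566376 0.21672898 0.21769036]
-0.32 [0.21368111 0.21474485 0.21677126]
-0.28 [0.21604704 0.21712454 0.21782657]
-0.24 [0.21546826 0.21647014 0.21784788]
```

```bash
python3 hz.py side s5
python3 -m creep '{"claw":[0,0,0],"dp":[[0.15,0,0],[0.3,0,0],[0.3,0,0]],"roll":[0,0,0]}'; python3 hz.py side s6
```

```text
290 handle x,y,z [0.51930066 0.53543815] [-0.33007847 -0.18607642] ztop [0.21543297 0.2166573  0.21744738]
-0.32 [0.21464364 0.21562574 0.2172561 ]
-0.28 [0.2155026  0.21662047 0.21720714]
-0.24 [0.21545856 0.21674948 0.21783873]
t: 5.65
tcp_pos: [0.5245, -0.3547, 0.1902]
tool_rot: [0.708, 0.706, 0.0, -0.0]
force: [0.4, 0.2, 0.7]
finger_gap: 0.002
285 handle x,y,z [0.51906777 0.53563206] [-0.32884542 -0.18098294] ztop [0.21084495 0.21210923 0.21283526]
-0.32 [0.21062346 0.21107819 0.21173289]
-0.28 [0.21086105 0.21196988 0.21265687]
-0.24 [0.21087182 0.2121797  0.21281267]
```

```bash
python3 hz.py side s7
python3 -m creep '{"claw":[0,0,0],"dp":[[0.1,0,0],[0.2,0,0],[0.2,0,0]],"roll":[0,0,0]}'; python3 hz.py side s8
```

```text
279 handle x,y,z [0.51885367 0.53596359] [-0.3277751  -0.18051323] ztop [0.21081208 0.21187411 0.21274236]
-0.32 [0.21039581 0.21132421 0.21176313]
-0.28 [0.21071063 0.21188349 0.2127594 ]
-0.24 [0.21092427 0.21206336 0.21273706]
t: 6.05
tcp_pos: [0.5246, -0.3532, 0.1903]
tool_rot: [0.708, 0.706, 0.0, -0.0]
force: [-0.0, -0.2, 0.5]
finger_gap: 0.001
279 handle x,y,z [0.51972326 0.53583242] [-0.32738117 -0.18282889] ztop [0.21032228 0.21153076 0.21248226]
-0.32 [0.20920932 0.21079251 0.21118767]
-0.28 [0.21017181 0.21185225 0.21267724]
-0.24 [0.21037599 0.21147486 0.21221483]
```

```bash
python3 -m creep '{"claw":[0,0,0,0,0,2,4,4],"dp":[[-0.5,0,0],[-2,0,0],[-4.5,0,0],[-6,0,-2],[-6,0,-6],[-6,0,-10.5],[-6,0,-11],[-6,0,-11]],"roll":[0,0,0,0,0,0,0,0]}'; python3 hz.py side s9; python3 hz.py scene c9;python3 hz.py wrist w9; python3 - <<'E'
from h import *
d=np.load("pics/s9.npz");crop(d,230,180,380,330,4,"pics/s9c.png")
E
```

```text
t: 6.9
tcp_pos: [0.525, -0.4152, 0.3027]
tool_rot: [0.708, 0.706, -0.0, 0.003]
force: [-0.2, -0.1, -0.8]
finger_gap: 0.467
365 handle x,y,z [0.51897147 0.53591505] [-0.32926001 -0.18258543] ztop [0.21006825 0.21122777 0.21203257]
-0.32 [0.2101256  0.21135742 0.21210132]
-0.28 [0.20993368 0.21101337 0.21202903]
-0.24 [0.21015656 0.21132628 0.21198763]
223 handle x,y,z [0.51917039 0.53612203] [-0.33601943 -0.18934455] ztop [0.20851093 0.2101298  0.21157267]
-0.32 [0.20913153 0.21049428 0.21166167]
-0.28 [0.20829771 0.21030647 0.21123164]
-0.24 [0.20851133 0.20949756 0.21158678]
2936 handle x,y,z [0.51623753 0.53233111] [-0.33691393 -0.26322322] ztop [0.21087768 0.21143119 0.2119149 ]
-0.32 [0.21092048 0.21145386 0.21195725]
-0.28 [0.21082841 0.21140717 0.21188396]
```

View pics/s9c.png

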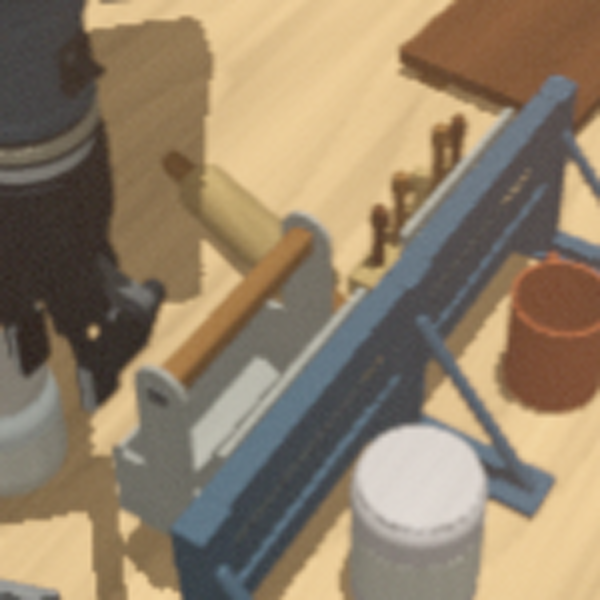

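View pics/w9.png

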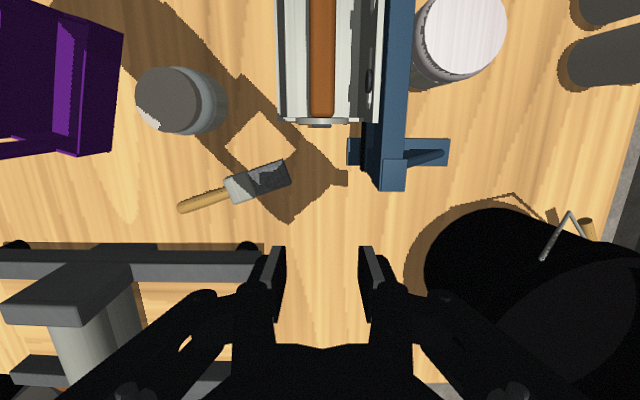

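It dropped about 7.3 mm of the expected 8.5 mm, so it may be resting on the hole's sloped edge. I measure the gable again before nudging it a little further.

```bash
python3 - <<'E'
from h import *
for n in("wrist1","w9","scene0","c9","side0","s9"):
    d=np.load(f"pics/{n}.npz");P=cloud(d)
    g=(P[...,2]>.19)&(P[...,2]<.25)&(P[...,0]>.49)&(P[...,0]<.56)&(P[...,1]>-.39)&(P[...,1]<-.14)
    Q=P[g];print(n,"gable y",np.percentile(Q[:,1],[.3,1,99,99.7]))
    # back plate top: 
    g=(P[...,2]>.16)&(P[...,2]<.19)&(P[...,0]>.56)&(P[...,0]<.575)&(P[...,1]>-.38)&(P[...,1]<-.16)
    Q=P[g];print("   plate",len(Q),np.percentile(Q[:,2],[50,90,97]) if len(Q) else"", np.percentile(Q[:,1],[1,99]) if len(Q) else "")
E
```

```text
wrist1 gable y [-0.36760414 -0.36628903 -0.28277907 -0.28214129]
   plate 1357 [0.17996259 0.18129586 0.18179951] [-0.37510879 -0.26973578]
w9 gable y [-0.34398758 -0.34326598 -0.26358296 -0.26287782]
   plate 1233 [0.17284905 0.17418356 0.17476772] [-0.37625571 -0.25029307]
scene0 gable y [-0.36675474 -0.3643085  -0.19376401 -0.19310279]
   plate 124 [0.17710795 0.18083505 0.18120193] [-0.36286876 -0.19641317]
c9 gable y [-0.34249476 -0.34119058 -0.17322363 -0.17253666]
   plate 90 [0.1701264  0.1730764  0.17452537] [-0.3394533  -0.17457905]
side0 gable y [-0.36767219 -0.36711522 -0.19859649 -0.19788483]
   plate 238 [0.17802817 0.18131311 0.18231644] [-0.36481832 -0.19917344]
s9 gable y [-0.34439291 -0.34408071 -0.17453538 -0.17377593]
   plate 157 [0.17226419 0.17447589 0.17514723] [-0.34188971 -0.17757651]
```

```bash
python3 -m creep '{"claw":[0,0,0,0,0,0,0,0,0,0],"dp":[[-0.8,0,0],[-0.8,0,0],[-0.8,0,2],[-0.8,0,6],[-0.8,0,10],[0,0,11.2],[2,0,11.2],[4,0,11.2],[5,0,11.2],[5.2,0,11.2]],"roll":[0,0,0,0,0,0,0,0,0,0]}'; python3 -m creep '{"claw":[0,0,0,0,0,0,0,0],"dp":[[0.3,0,0],[0.6,0,0],[0.8,0,0],[1.0,0,0],[1.2,0,0],[1.4,0,0],[1.5,0,0],[1.5,0,0]],"roll":[0,0,0,0,0,0,0,0]}'; python3 hz.py side s10
```

```text
t: 8.05
tcp_pos: [0.5246, -0.3601, 0.188]
tool_rot: [0.707, 0.707, -0.0, -0.001]
force: [0.8, -1.4, -0.9]
finger_gap: -0.001
t: 8.85
tcp_pos: [0.5247, -0.3467, 0.1886]
tool_rot: [0.708, 0.706, -0.0, 0.001]
force: [-1.0, -4.4, 0.7]
finger_gap: -0.002
277 handle x,y,z [0.5191975  0.53624959] [-0.33217633 -0.17555315] ztop [0.2090878  0.21014063 0.2112703 ]
-0.32 [0.20917096 0.21957533 0.22528417]
-0.28 [0.20924385 0.21013421 0.21121019]
-0.24 [0.20913538 0.21051945 0.21158287]
```

```bash
python3 -m creep '{"claw":[0,0,0,0,0,2,5,7,8.4],"dp":[[-0.5,0,0],[-2,0,0],[-4.5,0,0],[-6,0,-2],[-6,0,-6],[-6,0,-10.5],[-6,0,-12],[-6,0,-12],[-6,0,-12]],"roll":[0,0,0,0,0,0,0,0,0]}'; python3 hz.py side s11; python3 hz.py wrist w11; python3 - <<'E'
from h import *
for n in("w11","s11"):
    d=np.load(f"pics/{n}.npz");P=cloud(d)
    g=(P[...,2]>.19)&(P[...,2]<.25)&(P[...,0]>.49)&(P[...,0]<.56)&(P[...,1]>-.39)&(P[...,1]<-.14)
    Q=P[g];print(n,"gable y",np.percentile(Q[:,1],[.3,1,99,99.7]))
    g=(P[...,2]>.16)&(P[...,2]<.19)&(P[...,0]>.56)&(P[...,0]<.575)&(P[...,1]>-.38)&(P[...,1]<-.16)
    Q=P[g];print("   plate",len(Q),np.percentile(Q[:,2],[50,90,97]))
d=np.load("pics/w11.npz");hsv=cv2.cvtColor(d["image"],cv2.COLOR_RGB2HSV);P=cloud(d)
m=np.zeros((400,640),bool);m[0:120,270:360]=1
h=m&(hsv[...,0]<18)&(hsv[...,1]>110)&(P[...,2]>.195)
for v in (5,40,80):
    u=np.nonzero(h[v])[0];print(v,onplane(d,[(u.min()-.5,v),(u.max()+.5,v)],.21)[:,:2].ravel())
E
```

```text
t: 9.8
tcp_pos: [0.5241, -0.4061, 0.3073]
tool_rot: [0.708, 0.706, 0.0, -0.001]
force: [0.4, 0.1, -0.6]
finger_gap: 0.677
359 handle x,y,z [0.5186927  0.53584778] [-0.32218743 -0.17674686] ztop [0.20891453 0.21026399 0.21111426]
-0.32 [0.20971108 0.2104529  0.2115004 ]
-0.28 [0.2086614  0.21034325 0.2111258 ]
-0.24 [0.2088326  0.20972542 0.21098615]
2881 handle x,y,z [0.51637371 0.53245127] [-0.33768744 -0.25246511] ztop [0.20993592 0.21050961 0.21099041]
-0.32 [0.21009058 0.21066651 0.21114077]
-0.28 [0.20991648 0.21046181 0.21095034]
-0.24 [0.20958251 0.21018207 0.21057923]
w11 gable y [-0.33800941 -0.3371246  -0.25288109 -0.25237259]
   plate 1173 [0.17186854 0.17323142 0.17382122]
s11 gable y [-0.33808697 -0.33735144 -0.16888001 -0.16838383]
   plate 141 [0.17148988 0.17348086 0.17406794]
5 [ 0.51562229 -0.25554189  0.53327138 -0.25559211]
40 [ 0.51604275 -0.27723577  0.53278386 -0.27728005]
80 [ 0.51571704 -0.30339389  0.53303045 -0.30343544]
```

View pics/w11.png

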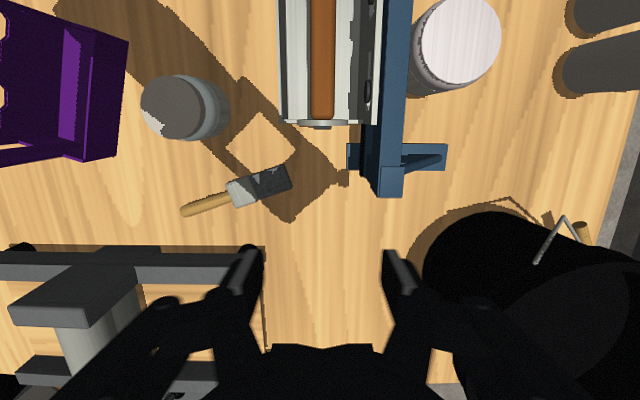

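The caddy hangs at the full drop, with the handle top at 0.210 and the origin at about 50 mm. The wrist picture shows it free of the gripper, with the handle at columns 310–335. Next is the handle grasp.

```bash
python3 -m creep '{"claw":[5,5,5,5,5,5,5,5,5,5,5,5],"dp":[[2,0,0],[5,0,0],[8,0,0],[11,0,0],[14,0,0],[15.2,0,0],[15.2,0,0],[15.2,0,3],[15.2,0,6],[15.2,0,8],[15.2,0,8],[15.2,0,8]],"roll":[0,0,0,0,0,0,0,0,0,0,0,0]}'; python3 hz.py wrist w12
```

```text
t: 11.1
tcp_pos: [0.525, -0.2556, 0.228]
tool_rot: [0.708, 0.706, -0.0, -0.0]
force: [0.4, -1.3, 0.0]
finger_gap: 0.584
7628 handle x,y,z [0.51665885 0.53302389] [-0.31603245 -0.17352466] ztop [0.2096945  0.2102487  0.21072256]
-0.32 [0.21043817 0.21082505 0.21117563]
-0.28 [0.21005941 0.2105414  0.21092255]
-0.24 [0.20977317 0.21028292 0.21071565]
```

View pics/w12.png

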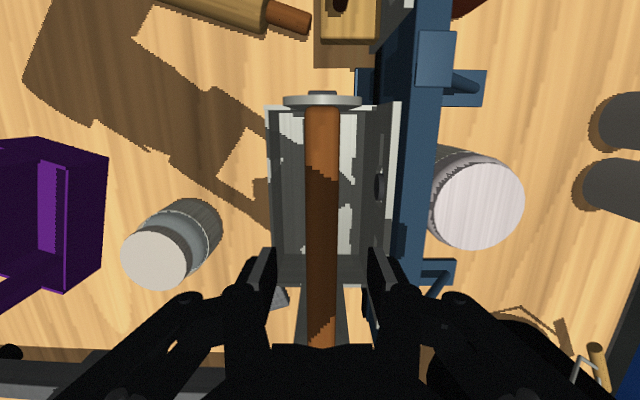

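The handle runs up the middle (column 320) between the pads at columns 262 and 377, so it's centred. I go down and grip.

```bash
python3 -m creep '{"claw":[5,5,5,3.5,2.5,1.5,1,1,1,1],"dp":[[0,0,1],[0,0,2],[0,0,2.6],[0,0,2.6],[0,0,2.6],[0,0,2.6],[0,0,2.6],[0,0,2.6],[0,0,2.6],[0,0,2.6]],"roll":[0,0,0,0,0,0,0,0,0,0]}' 70
```

```text
t: 12.15
tcp_pos: [0.525, -0.2543, 0.2027]
tool_rot: [0.708, 0.706, 0.0, 0.0]
force: [-1.2, 0.9, 1.6]
finger_gap: 0.192
```

```bash
python3 -m creep '{"claw":[1,1,1,1,1,1,1],"dp":[[0,0,-0.2],[0,0,-0.4],[0,0,-0.6],[0.1,0,-0.8],[0.2,0,-1.0],[0.2,0,-1.0],[0.2,0,-1.0]],"roll":[0,0,0,0,0,0,0]}'; python3 hz.py side s13
```

```text
t: 12.85
tcp_pos: [0.5247, -0.2522, 0.2124]
tool_rot: [0.708, 0.706, -0.0, -0.0]
force: [0.5, -0.1, -2.4]
finger_gap: 0.199
184 handle x,y,z [0.51916808 0.53563016] [-0.31960637 -0.17476802] ztop [0.21906465 0.22013101 0.22097835]
-0.32 [0.21889245 0.21992528 0.22078296]
-0.28 [0.21904939 0.2202783  0.22094428]
-0.24 [0.2197452  0.22040029 0.22106639]
```

```bash
python3 -m creep '{"claw":[1,1,1,1,1],"dp":[[0,-0.3,0],[0,-0.6,0],[0,-0.9,0],[0,-1.2,0],[0,-1.2,0]],"roll":[0,0,0,0,0]}'; python3 -m creep '{"claw":[1,1,1,1,1,1,1],"dp":[[0,-0.4,0],[0,-0.8,0],[0,-1.2,0],[0,-1.8,0],[0,-2.4,0],[0,-2.8,0],[0,-2.8,0]],"roll":[0,0,0,0,0,0,0]}'; python3 hz.py side s14;  python3 - <<'E'
from h import *
d=np.load("pics/s14.npz");crop(d,180,130,400,350,3,"pics/s14c.png")
E
```

```text
t: 13.4
tcp_pos: [0.5122, -0.2521, 0.2123]
tool_rot: [0.708, 0.706, -0.0, -0.0]
force: [-0.1, -0.3, -2.9]
finger_gap: 0.198
t: 14.1
tcp_pos: [0.484, -0.252, 0.2123]
tool_rot: [0.708, 0.706, -0.0, -0.0]
force: [-0.0, 0.0, -2.6]
finger_gap: 0.199
159 handle x,y,z [0.48037157 0.49471926] [-0.32072657 -0.17417695] ztop [0.21912423 0.22010736 0.22115378]
-0.32 [0.21901849 0.22072082 0.22142842]
-0.28 [0.21903962 0.21995272 0.22077483]
-0.24 [0.22014993 0.22054724 0.22106936]
```

View pics/s14c.png

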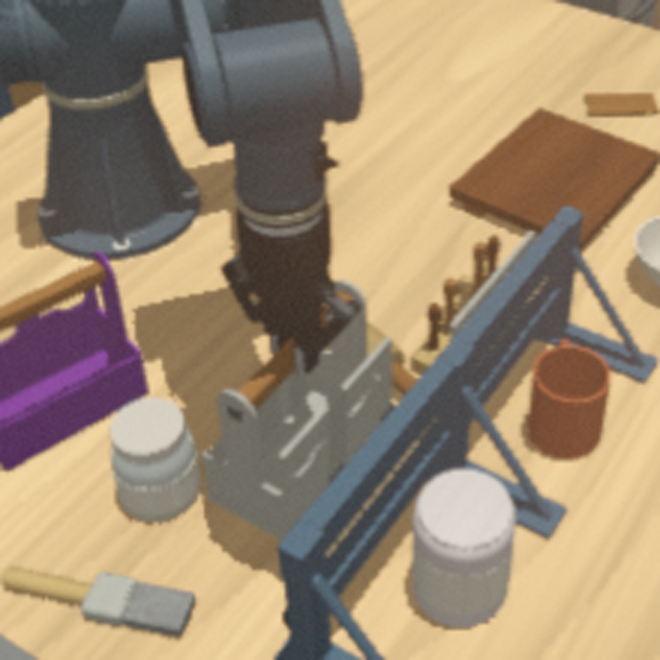

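The caddy is off the studs and free in the side crop (around (300,440)), the strip still hangs, and nothing else moved. I lift and carry it.

```bash
python3 -m creep '{"claw":[1,1,1,1,1,1,1,1,1,1],"dp":[[0,-0.1,-0.7],[0,-0.3,-2],[0,-0.5,-4],[0,-0.5,-6.3],[0,-0.5,-8.6],[0,-0.5,-11],[0,-0.5,-13],[0,-0.5,-14.5],[0,-0.5,-15],[0,-0.5,-15]],"roll":[0,0,0,0,0,0,0,0,0,0]}'; python3 -m creep '{"claw":[1,1,1,1,1,1,1,1,1,1,1,1],"dp":[[0.5,0,0],[2,0,0],[4.2,0,0],[7,0,0],[10,0,0],[13,0,0],[16,0,0],[19,0,0],[22,0,0],[25,0,0],[27,0,0],[28,0,0]],"roll":[0,0,0,0,0,0,0,0,0,0,0,0]}'; python3 -m creep '{"claw":[1,1,1,1,1,1,1,1,1,1,1,1],"dp":[[1.5,0,0],[4,0,0],[7,0,0],[10,0,0],[13,0,0],[16,0,0],[19,0,0],[22,0,0],[25,0,0],[27,0,0],[28,0,0],[28,0,0]],"roll":[0,0,0,0,0,0,0,0,0,0,0,0]}'; python3 - <<'E'
from h import *
from station import imaging
for n in("wrist","scene","side"):
    d=imaging.snapshot(n);np.savez(f"pics/{n}15.npz",**d)
    cv2.imwrite(f"pics/{n}15.png",d["image"][:,:,::-1])
E
```

```text
t: 15.15
tcp_pos: [0.48, -0.2523, 0.3637]
tool_rot: [0.708, 0.706, 0.0, 0.001]
force: [-0.1, -0.0, -3.4]
finger_gap: 0.197
t: 16.35
tcp_pos: [0.479, 0.0306, 0.3616]
tool_rot: [0.707, 0.707, -0.0, -0.001]
force: [-0.3, -0.6, -3.3]
finger_gap: 0.197
t: 17.55
tcp_pos: [0.4805, 0.3085, 0.3616]
tool_rot: [0.707, 0.707, -0.001, -0.0]
force: [0.3, -0.5, -3.3]
finger_gap: 0.195
```

View pics/side15.png

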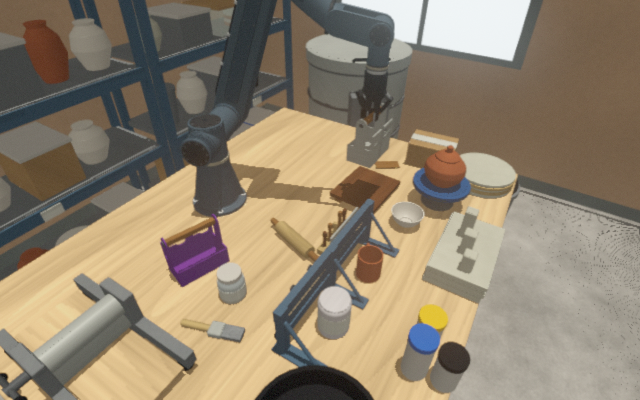

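View pics/wrist15.png

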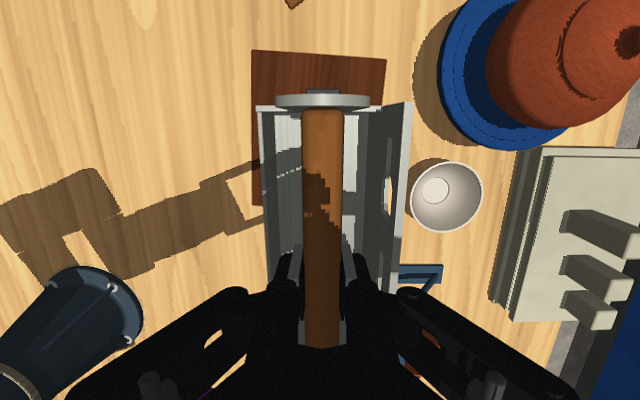

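The caddy is level in the grip. The board's far corners show at about (252,50) and (386,60) in the wrist view, which gives a second fix on the board.

```bash
python3 - <<'E'
from h import *
d=np.load("pics/wrist15.npz");W=onplane(d,[(252,50),(386,60),(252,204)],.03);print(W)
a=np.array([W[1]-W[0]])[0,:2];L=np.linalg.norm(a);a/=L;n=np.array([a[1],-a[0]]); n=-n if n[1]>0 else n
print("len",L,"angle",np.degrees(np.arctan2(a[1],a[0])),"centre",(W[0]+W[1])[:2]/2+n*.12)
d=np.load("pics/scene0.npz");
crop(d,320,210,450,320,5,"pics/boardc.png")
d=np.load("pics/side0.npz");crop(d,320,155,420,225,7,"pics/boards.png")
E
```

```text
[[0.37882221 0.47683075 0.03      ]
 [0.57458991 0.46323337 0.03      ]
 [0.36227272 0.24150422 0.03      ]]
len 0.1962393513483854 angle -3.9731967697819957 centre [0.46839128 0.35032047]
```

View pics/boardc.png

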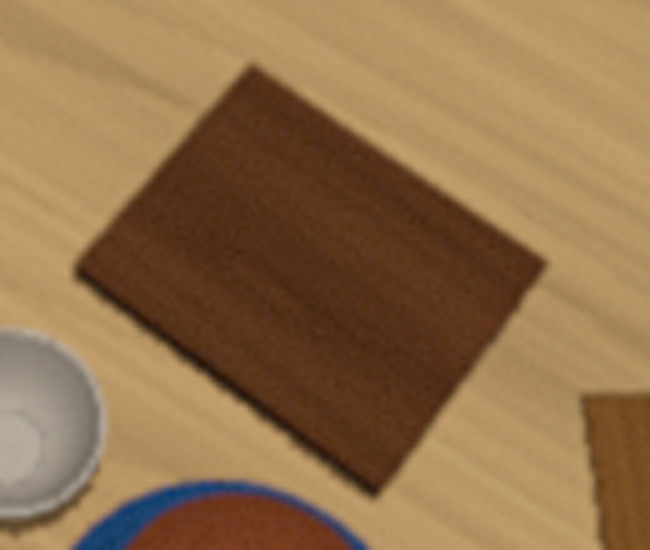

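View pics/boards.png

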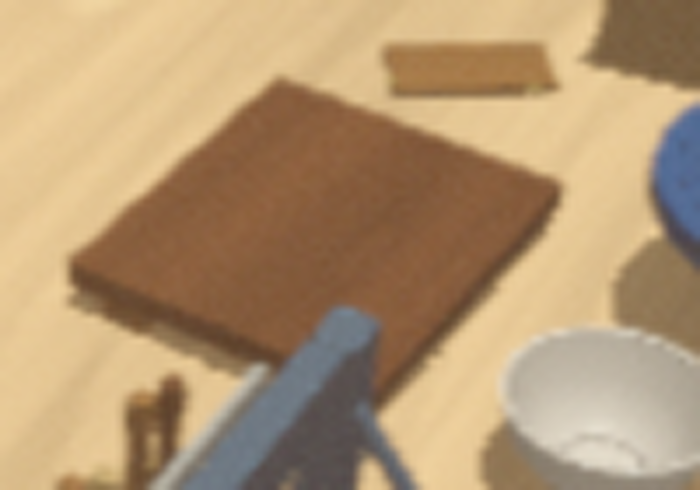

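```bash
python3 -m creep '{"claw":[1,1,1,1,1,1,1,1,1,1,1,1],"dp":[[1,-0.3,0],[3,-0.7,0.5],[4.2,-1.1,2],[4.2,-1.1,4.5],[4.2,-1.1,7],[4.2,-1.1,9.5],[4.2,-1.1,12],[4.2,-1.1,14],[4.2,-1.1,15.5],[4.2,-1.1,16],[4.2,-1.1,16],[4.2,-1.1,16]],"roll":[0.03,0.069,0.069,0.069,0.069,0.069,0.069,0.069,0.069,0.069,0.069,0.069]}'; python3 - <<'E'
from h import *
from station import imaging
for n in("side","scene"):
    d=imaging.snapshot(n);np.savez(f"pics/{n}16.npz",**d)
crop(d,300,190,460,320,4,"pics/scene16.png")
d=np.load("pics/side16.npz");crop(d,320,100,440,230,4,"pics/side16.png")
E
```

```text
t: 18.9
tcp_pos: [0.4709, 0.3497, 0.2032]
tool_rot: [0.732, 0.681, 0.001, 0.0]
force: [0.8, -0.7, -2.9]
finger_gap: 0.202
```

View pics/scene16.png

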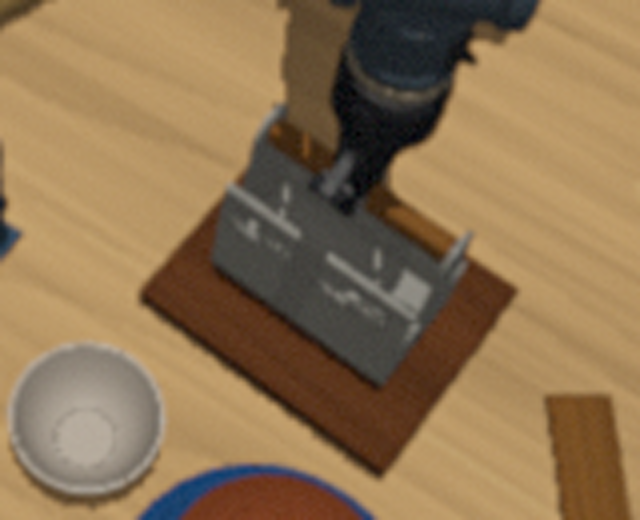

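View pics/side16.png

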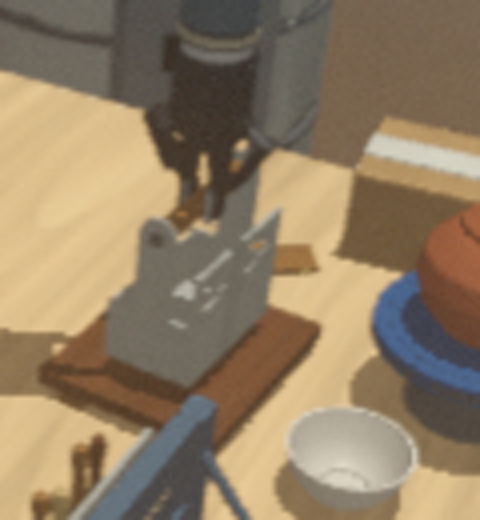

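The caddy is aligned over the board centre, level and about 20 mm up. I lower it slowly.

```bash
python3 -m creep '{"claw":[1,1,1,1,1,1,1,1],"dp":[[0,0,0.4],[0,0,0.8],[0,0,1.1],[0,0,1.4],[0,0,1.6],[0,0,1.7],[0,0,1.75],[0,0,1.75]],"roll":[0,0,0,0,0,0,0,0]}';python3 -m creep '{"claw":[1,1,1,1],"dp":[[0,0,0.06],[0,0,0.12],[0,0,0.18],[0,0,0.18]],"roll":[0,0,0,0]}'
```

```text
t: 19.8
tcp_pos: [0.47, 0.3499, 0.1848]
tool_rot: [0.732, 0.682, -0.0, 0.0]
force: [-0.3, 0.3, -3.1]
finger_gap: 0.196
t: 20.2
tcp_pos: [0.4702, 0.3498, 0.1834]
tool_rot: [0.732, 0.682, 0.0, 0.0]
force: [0.0, -1.3, -1.6]
finger_gap: 0.193
```

```bash
python3 -m creep '{"claw":[1,1,1,1],"dp":[[0,0,0.05],[0,0,0.1],[0,0,0.1],[0,0,0.1]],"roll":[0,0,0,0]}'
```

```text
t: 20.6
tcp_pos: [0.4703, 0.3495, 0.1832]
tool_rot: [0.732, 0.682, 0.0, 0.0]
force: [-1.0, -3.7, 6.6]
finger_gap: 0.194
```

Contact: the force went from −3 to +6.6 N. I release and back off upward.

```bash
python3 -m creep '{"claw":[1,1.8,2.2,2.8,3.5,4,4.2,4.2],"dp":[[0,0,-0.06],[0,0,-0.06],[0,0,-0.06],[0,0,-0.06],[0,0,-0.06],[0,0,-0.06],[0,0,-0.06],[0,0,-0.06]],"roll":[0,0,0,0,0,0,0,0]}' 20; python3 -m creep '{"claw":[4.2,4.2,4.2,4.2,4.2,4.2,4.2,4.2],"dp":[[0,0,-0.5],[0,0,-1.5],[0,0,-3.5],[0,0,-6],[0,0,-9],[0,0,-12],[0,0,-14],[0,0,-14]],"roll":[0,0,0,0,0,0,0,0]}'; python3 -m creep '{"claw":[4.2,4.2,4.2,4.2,4.2,4.2,4.2,4.2],"dp":[[-2,0,0],[-5,0,0],[-8,0,0],[-12,0,0],[-16,0,0],[-19,0,0],[-20,0,0],[-20,0,0]],"roll":[0,0,0,0,0,0,0,0]}'; python3 - <<'E'
from h import *
from station import imaging
for n in("side","scene","wrist"):
    d=imaging.snapshot(n);np.savez(f"pics/{n}17.npz",**d)
    cv2.imwrite(f"pics/{n}17.png",d["image"][:,:,::-1])
    P=cloud(d);hsv=cv2.cvtColor(d["image"],cv2.COLOR_RGB2HSV)
    m=(P[...,2]>.165)&(P[...,2]<.23)&(P[...,0]>.43)&(P[...,0]<.51)&(P[...,1]>.22)&(P[...,1]<.48)
    h=m&(hsv[...,0]<18)&(hsv[...,1]>110)
    if h.sum()>10: print(n,"handle med",np.median(P[h],0),"ztop75",np.percentile(P[h][:,2],75),"ends",np.percentile(P[m][:,1],[.5,99.5]))
E
```

```text
t: 21.4
tcp_pos: [0.47, 0.3499, 0.1826]
tool_rot: [0.732, 0.682, 0.0, -0.0]
force: [-0.0, 1.0, 0.2]
finger_gap: 0.487
t: 22.2
tcp_pos: [0.4717, 0.3508, 0.3272]
tool_rot: [0.732, 0.682, 0.004, 0.001]
force: [0.3, 0.6, -0.2]
finger_gap: 0.491
t: 23.0
tcp_pos: [0.4555, 0.1495, 0.3222]
tool_rot: [0.733, 0.681, -0.0, -0.0]
force: [0.7, -0.5, -0.0]
finger_gap: 0.492
side handle med [0.47546646 0.35495027 0.18921937] ztop75 0.19110879481400803 ends [0.26420361 0.433631  ]
scene handle med [0.47532868 0.3528148  0.18856171] ztop75 0.19024560984145578 ends [0.26732208 0.43755212]
wrist handle med [0.46672796 0.29605316 0.18986608] ztop75 0.1904088564050262 ends [0.26519388 0.31580838]
```

View pics/side17.png

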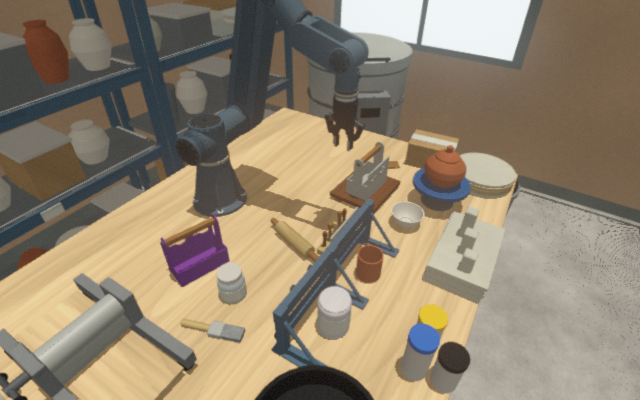

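View pics/scene17.png

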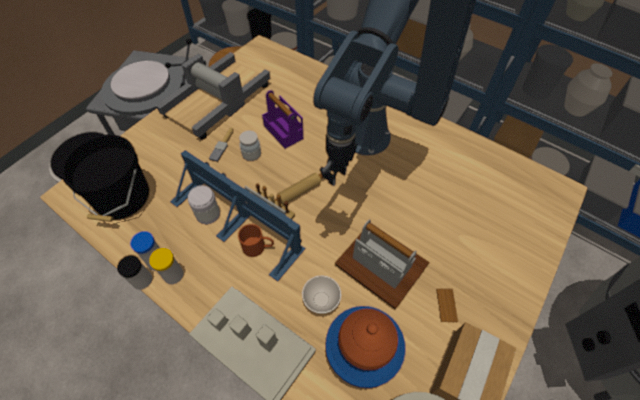

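The caddy stands upright on the board at scene (385,255) and the gripper is clear. The strip still hangs at scene (275,200), and the bystanders are where they were. The handle top is at 0.190, as expected for a caddy standing on the board.

```bash
python3 -c "
from station import workorder;print(workorder.sign_off())"
```

```text
the job is handed in; nothing more can be done
None
```

The steel caddy is off the rack and standing upright in the middle of the ware board. I handed the job in at about 23 s of the 64 s allowed.

- **Slide:** I pushed the right gable left with closed fingers. The first push left the caddy about 1.2 mm short of the full 8.5 mm drop. I nudged it about 6 mm further, and it then hung untouched at the full drop, with the handle top at 210 mm.
- **Lift and place:** I gripped the handle, raised it 10 mm, pulled it straight out and carried it over the rack to the board. I set it down with a net contact force of about 10 N.
- **Last checks:** The handle top is at 190 mm, which is right for a caddy standing on the board. The scene camera puts the caddy within about 2 mm of the board's centre.
- **Other things on the bench:** The tool strip still hangs, and I saw no change in the other items in the scene and side pictures.
- **Disagreement:** The wrist camera and the two fixed cameras differed by about 4 mm in x. I aimed the grasp and the placing close to the wrist reading, so the centring is good to a few millimetres.

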